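# Push a flat battery pack home in its bench charger

### The arm

A 6-joint arm with a two-finger parallel gripper is mounted at the origin on the work surface. World frame = base frame: x ahead of the robot, y to its left, z up, the work surface at z = 0. Lengths are in mm, angles in rad, forces in N, time in s.
With the tool pointing down it reaches from about 250 to 725 mm from the base axis. Payload 4 kg.
Tool frame: the origin (TCP) lies at the very end of the fingers, on their centre line; the grasp point (between the pads) lies 19 mm behind it; z points along the fingers, y is the line along which they close (so a half turn about z gives the same grasp; the last joint's range is limited). The gripper opens to 85 mm and grips with 20 to 120 N. Pads are 22 mm wide; open, the fingers measure 114 mm over their backs; the gripper's body (76 mm by 85 mm) begins 54 mm behind the grasp point. The pads swing forward as they close: fully open they stand 13 mm farther back than shut.
Start: joints at [1.195, 0.241, 0.005, 1.335, 0, 1.571], TCP at [183.507, 465.107, 231.306] pointing down, gripper open.
Joint ranges: [-2.72, 2.72], [-1.05, 1.87], [-1.09, 1.28], [-1.99, 2.15], [-1.42, 1.44], [-3.14, 3.14]. Speed limits (rad/s): [2.79, 2.79, 3.14, 3.14, 3.14, 3.14].

### API

Orientations are given as a rotation vector (axis times angle).
In Python, from workcell import get_obs, grab_frame, camera_model, finish_job gives the robot as it stands. The module is installed in compiled form; this text tells all that it offers.
- The arm moves only by the tool drive_tool, never from a script. Its argument "plan" is a list that holds one entry, the list of rows, each a list of 7 numbers: the opening, from -1 (shut) to 1 (fully open), then the shift along the tool's x, y, z in m, then the turn, a rotation vector about the tool's x, y, z in rad. A call has 1 to 20 rows; each row is the pose to reach, as a shift and turn from the pose commanded when the call began, along the tool's axes at that moment; what a row does not reach only later rows make up. A row lasts 1/10 s, in which the tool goes at most 50 mm and 8.59 degrees, less where a joint would pass 70% of its speed; a pose out of reach is approached as far as the arm can. A call with a gripper value outside its range is refused whole. The fingers move at their own pace and stop on an object; "newtons" is the grip in N (left out, the last holds). Time passes only in rows, so rows that repeat a pose let the fingers close. It gives the time, the measured TCP pose, the force, the opening and the grip force at its end, in the units of the state.
- get_obs(): the state, without advancing time (a new reading comes with each control period).
- grab_frame(name): name is "scene" or "top" or "wrist"; returns the picture (384x512x3 uint8, red, green, blue); there is no depth.
- camera_model(name): a dict with "K" (3x3 intrinsics, pixels), "R" (3x3) and "t" (3): a world point X has camera coordinates R X + t; the wrist camera has in their place "T_tool_cam" (4x4, takes a point from camera to tool coordinates, whose origin is the TCP and whose axes are the flange's). Camera axes: x right, y down, z forward; pixel columns grow to the right and rows downward; lengths in mm; the calibration is good to about 2 mm. A picture is of the moment at which its call begins: read the wrist's pose just before it. camera_model takes no time and is no camera call.
- finish_job(): hands the job in; it is judged then, once.
The state is a dict: "clock": time; "qpos": joint angles; "joint_vel": joint speeds; "joint_efforts": joint torques, N m; "position": TCP position; "tcp_rot": TCP orientation; "wrist_force": force on the tool from outside, world axes, zero at the start; "ft_torque": the same for the moment, N m; "finger_gap": opening from 0.0 (shut) to 1.0 (fully open); "gripper_force": force on a finger pad.
Only numpy, scipy, OpenCV 4.12 (cv2) and the standard library are available. Lean on these libraries where they do the work, as an engineer would, in place of code of your own. Each camera call takes 0.05 s, during which the arm holds its last target. There are 200 camera calls.

### The job

A flat battery pack has been laid on the landing of one of the two bench chargers but not pushed in. Slide it over the raised lip and under the keeper against the sprung contacts, and press its tail down so that it drops in behind the lip and lies flat and fully home in the bay. Feel your way: never push or press hard on the pack or the charger, and leave the other charger and its pack alone.

Things in the scene. Friction and masses are not known exactly. Their poses are not given: they have to be found in the camera images.
- pack: Flat black battery pack with a white label, 64 x 44 x 12 mm, 75 to 125 g, lying loose on the landing of charger_a, its nose 30 to 42 mm short of the lip's inner edge, up to 4 mm off the charger's middle line and 6 degrees crooked. Origin: centre of its underside; x points along its length to its nose (the end with two brass terminals), z up. Thumb ribs mark the tail end.
- pack_tail (a point): Middle of the pack's tail end face, 32 mm behind its centre, 6 mm above its underside. Push there. As the nose tips into the bay the tail's underside rises up to 11 mm above the landing, then sinks to lip height (3 mm), so push higher then. A grippy fingertip that holds or drags the tail down wedges the pack on the lip: ease off once its middle is past the lip and it tips by itself.
- charger_a: Light grey bench charger, 191 x 76 mm, screwed down on a rubber plinth that lifts it 0 to 8 mm; its bay is empty. It may be left or right of the other. Origin: below the middle of a seated pack, 17 mm below the lip's top; x points the way a pack is pushed in (away from the robot, up to 20 degrees off), y left, z up. Flat landing 14 mm above the origin, from x = -124 to -44 mm.
- charger_a_lip (a point): Middle of the lip's inner (bay side) top edge, x = -32, z = 17 mm of the charger. The lip is 4 mm thick (x = -36 to -32), with a ramp up from the landing in front (x = -44 to -36) and an upright step of 1.5 to 7.5 mm down to the bay floor behind. The bay's side walls (top z = 25 mm, 47 mm apart) flare out in front of it to 59 mm apart at x = -60 mm.
- charger_a_seat (a point): Middle of the bay, z = 15 mm of the charger. The bay floor is an adapter plate whose height is set to suit, 1.5 to 7.5 mm below the lip's top, differently each time and not measured: feel for it. A home pack lies flat on it, centred here within 1.5 mm. Hard stop at x = 34.5 mm; from x = 23.5 mm on a keeper bridges the bay, underside z = 29.5, top z = 35 mm.
- charger_a_contacts (a joint): Travel (m) of the two sprung brass contact blades at the bay's far end: 0 free, 0.002 with the pack home against the lip, 0.0045 with it level against the hard stop, tail 2.5 mm past the lip (1.4 mm if steep). They push it back with 3 N + 0.5 N per mm: a tail let go above lip height comes back onto the lip; one held behind the lip can stay up by friction and must be pressed down.
- charger_b: The other charger, the same in every way, with a pack already home in it. Origin and axes as charger_a's.
- home_pack: The pack already home in charger_b, the same as the other pack. Origin: centre of its underside.
There are look-alikes about, which are no part of the job. What is shaped like the pack but blue is not meant.

How it is judged (in metres and radians):
At the end, for the whole second after the job is handed in: The pack lies home in the empty charger's bay, at rest: underside at least 1 mm below the lip's top, level within 0.75 degrees, centred within 4 mm, tail within 5 mm of the lip's inner edge, contacts pressed in more than 1 mm. The other pack is within 5 mm of where it was (z of pack in the frame of charger_a_lip below -0.001 m and horizontal distance between pack and charger_a_seat below 0.004 m and horizontal distance between pack_tail and charger_a_lip below 0.005 m and angle between pack's own z axis and vertical below 0.013 rad and value of joint charger_a_contacts above 0.001 m and linear speed of pack below 0.01 m/s and distance of home_pack from where it was at the start of the episode below 0.005 m); the robot touches nothing.
It fails at once if the pack is pushed or pressed with more than 25 N (contact force between the fingers and pack above 25 N).
It fails at once if the robot bears on the charger with more than 25 N (contact force between any of the fingers, the arm and charger_a above 25 N).
It fails at once if the other charger is bumped (contact force between any of the fingers, the arm and charger_b above 5 N).
It fails at once if the other pack is moved more than 5 mm (distance of home_pack from where it was at the start of the episode above 0.005 m).
It also fails if it takes over 54 s, if anything falls off the work surface, if the arm or the gripper's body presses on something with over 40 N, if the wrist force passes 120 N, or if a joint passes its speed limit or range.

## Working session

There is one attempt and no reset: what is moved stays moved. The work goes in short steps, Python scripts to look and compute and a tool call to move; the robot and the scene stay as the last step left them, time stands still between calls to the robot, and variables do not carry over. Pictures are saved under pics/ and viewed, at most 10 in all, crops included, and the job is handed in when it is done.

Besides the shell and the picture viewer there is one more tool, called after "Emit:" as a command line: name --argument value ..., lists and objects as JSON in quotes. drive_tool: Moves the arm, as the interface text tells. Its arguments: {"type":"object","properties":{"plan":{"type":"array"},"newtons":{"type":"number"}},"required":["plan"]}

```bash
mkdir -p pics; python3 - <<'E'
from workcell import *
import cv2,numpy as np
s=get_obs();print(s)
a=grab_frame("scene");b=grab_frame("top")
np.save('scene.npy',a);np.save('top.npy',b)
for n in("scene","top"):
    m=camera_model(n);print(n,m)
print(camera_model("wrist"))
cv2.imwrite('pics/a.png',cv2.resize(a[:,:,::-1],(800,600)));cv2.imwrite('pics/b.png',cv2.resize(b[:,:,::-1],(800,600)))
E
```

```text
{'clock': 0.0, 'qpos': array([1.19500458e+00, 2.41439953e-01, 3.70625675e-03, 1.33516422e+00,
       1.96349993e-05, 1.57079536e+00]), 'joint_vel': array([ 0.00122908, -0.00116348, -0.0002703 ,  0.0012751 , -0.00042397,
       -0.00030891]), 'joint_efforts': array([-5.07516052e-04, -3.72318757e+01,  2.52407080e+01,  1.69727934e-02,
       -6.87314696e-05, -5.35351859e-06]), 'position': array([183.2689021 , 464.52758042, 230.39260438]), 'tcp_rot': array([-0.58674636, -3.08589291,  0.00323689]), 'wrist_force': array([-0.12131923, -0.29910806,  0.33628328]), 'ft_torque': array([-0.01998781,  0.04656006,  0.04109674]), 'gripper_force': 0.0, 'finger_gap': 0.9997486708787734}
scene {'K': array([[408.49580969,   0.        , 247.29109101],
       [  0.        , 408.49580969, 185.93037875],
       [  0.        ,   0.        ,   1.        ]]), 'R': array([[ 0.71315275,  0.70095874, -0.00836684],
       [ 0.45184129, -0.46876141, -0.75901396],
       [-0.53595951,  0.53751241, -0.65102059]]), 't': array([-405.83877757, -197.25910147, 1098.56268279])}
top {'K': array([[390.20633791,   0.        , 258.19333446],
       [  0.        , 390.20633791, 184.62054705],
       [  0.        ,   0.        ,   1.        ]]), 'R': array([[ 0.02485437, -0.99961877,  0.0120243 ],
       [-0.98808219, -0.02639168, -0.1516478 ],
       [ 0.15190733, -0.00811188, -0.98836145]]), 't': array([ -1.87841246, 533.28343264, 907.9885573 ])}
{'K': array([[290.52372242,   0.        , 254.15456003],
       [  0.        , 290.52372242, 190.82627134],
       [  0.        ,   0.        ,   1.        ]]), 'T_tool_cam': array([[ 5.49479072e-04, -9.45772225e-01, -3.24830103e-01,
         8.38980984e+01],
       [ 9.99999819e-01,  5.99907556e-04, -5.50962845e-05,
        -1.98953328e-01],
       [ 2.46976569e-04, -3.24830014e-01,  9.45772383e-01,
        -1.43759286e+02],
       [ 0.00000000e+00,  0.00000000e+00,  0.00000000e+00,
         1.00000000e+00]])}
```

View pics/a.png

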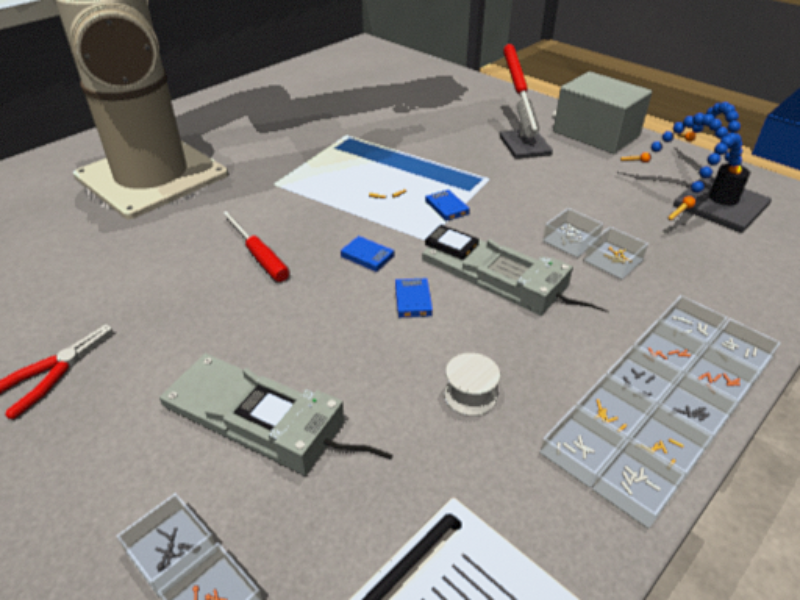

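View pics/b.png

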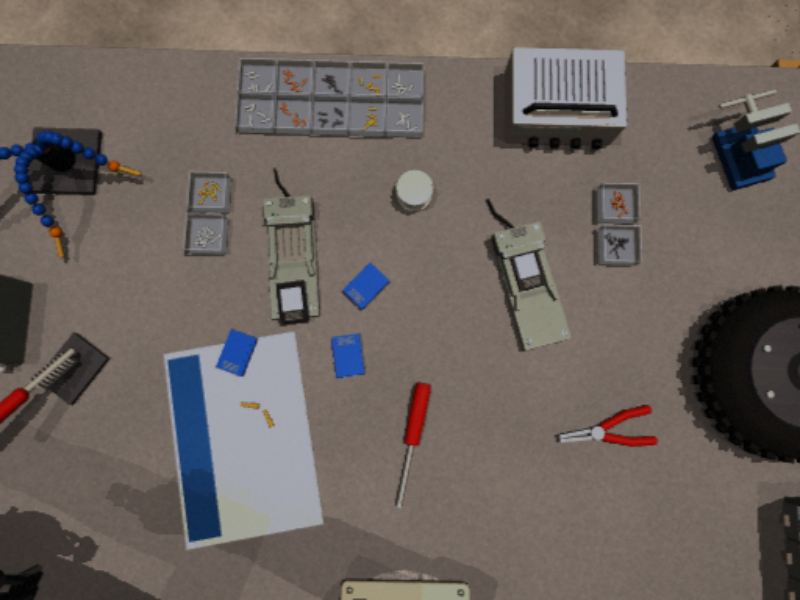

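```bash
cat > h.py <<'E'
import numpy as np,cv2
from workcell import *
from scipy.spatial.transform import Rotation as Ro
def model(n,s=None):
    m=camera_model(n)
    if 'R' in m: return m['K'],m['R'],np.array(m['t'])
    T=m['T_tool_cam'];Rt=Ro.from_rotvec(s['tcp_rot']).as_matrix()
    Rw=Rt@T[:3,:3];c=Rt@T[:3,3]+s['position'];return m['K'],Rw.T,-Rw.T@c
def plane(M,uv,z):
    K,R,t=M;uv=np.atleast_2d(uv).astype(float)
    d=np.c_[uv,np.ones(len(uv))]@np.linalg.inv(K).T@R;c=-R.T@t
    return c+d*((z-c[2])/d[:,2])[:,None]
def tri(Ms,uvs):
    P=[K@np.c_[R,t] for K,R,t in Ms]
    X=cv2.triangulatePoints(P[0],P[1],np.float64(uvs[0]).reshape(2,1),np.float64(uvs[1]).reshape(2,1)).ravel();return X[:3]/X[3]
def proj(M,X):
    K,R,t=M;p=(np.atleast_2d(X)@R.T+t)@K.T;return p[:,:2]/p[:,2:]
E
python3 - <<'E'
from h import *
a=np.load('scene.npy');b=np.load('top.npy')
A=a[130:210,260:390];B=b[105:215,140:235]
A=cv2.resize(A,None,fx=5,fy=5,interpolation=cv2.INTER_CUBIC)[:,:,::-1];B=cv2.resize(B,None,fx=5,fy=5,interpolation=cv2.INTER_CUBIC)[:,:,::-1]
cv2.imwrite('pics/c.png',A);cv2.imwrite('pics/d.png',B)
Ms=[model('scene'),model('top')];c=[]
for im,(u0,v0,u1,v1) in((a,(270,140,310,168)),(b,(172,175,205,210))):
    m=(im.min(2)>140).astype(np.uint8);k=np.zeros_like(m);k[v0:v1,u0:u1]=m[v0:v1,u0:u1]
    q=max(cv2.findContours(k,0,2)[0],key=cv2.contourArea);r=cv2.minAreaRect(q);mo=cv2.moments(q);uv=[mo['m10']/mo['m00'],mo['m01']/mo['m00']];print(r,uv);c.append(uv)
print(tri(Ms,c))
E
```

```text
((289.5, 153.5), (27.0, 39.0), 90.0) [290.2384072580645, 153.096438172043]
((186.1846160888672, 190.97691345214844), (13.643819808959961, 12.03136920928955), 82.87498474121094) [186.1153846153846, 190.979020979021]
[515.66957244 189.26146426  25.99126587]
```

View pics/c.png

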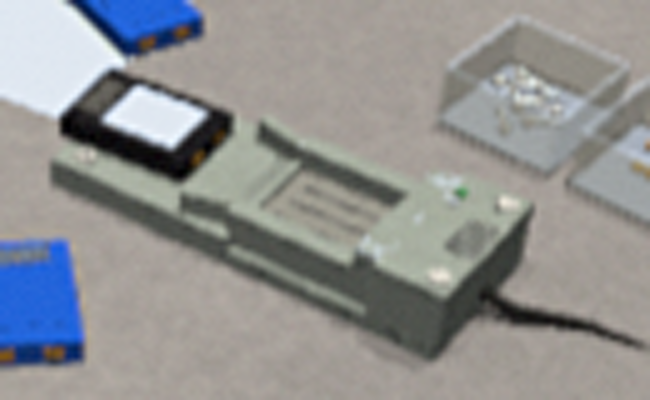

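View pics/d.png

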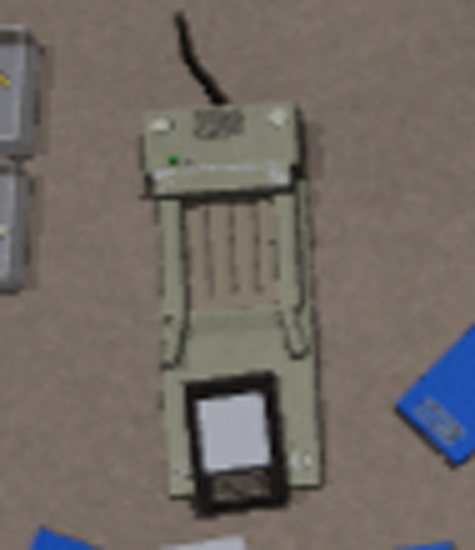

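Pack to push: black with a white label and brass terminals at its nose, at top (186,191) and scene (290,153), lying on the landing of the left charger, whose bay is empty. The black pack at top (337,172) is already home in charger_b. The three blue ones are decoys.

```bash
python3 - <<'E'
from h import *
Mt=model('top');o=np.array([140,105])
f=lambda p,z:plane(Mt,np.array(p)/5+o,z).round(1)
print('pack tl tr br bl',f([[187,383],[275,373],[290,505],[200,515]],30))
L=f([[168,495],[322,487]],18);U=f([[143,110],[300,103]],39);print('land',L,'far',U)
d=U.mean(0)-L.mean(0);print('axis len',np.hypot(d[0],d[1]),'yaw',np.degrees(np.arctan2(d[1],d[0])))
print(f([[195,315],[285,310],[188,200],[278,200]],21))
s=get_obs();R=Ro.from_rotvec(s['tcp_rot']).as_matrix();print(R.round(3))
print('tool shift mm',R.T@(np.array([470,190,120])-s['position']))
E
```

```text
pack tl tr br bl [[537.  210.3  30. ]
 [543.1 167.4  30. ]
 [478.3 156.9  30. ]
 [472.2 200.4  30. ]]
land [[482.8 218.9  18. ]
 [488.7 143.3  18. ]] far [[672.3 238.   39. ]
 [678.1 160.3  39. ]]
axis len 190.30792153770167 yaw 5.442472835559675
[[572.8 210.1  21. ]
 [576.6 165.4  21. ]
 [631.6 216.9  21. ]
 [632.8 171.7  21. ]]
[[-0.93   0.367 -0.001]
 [ 0.367  0.93  -0.002]
 [-0.    -0.002 -1.   ]]
tool shift mm [-367.44202224 -149.94593058  110.78434138]
```

Emit:
drive_tool --plan '[[[-1,-0.09,-0.037,0.0,0,0,-0.12],[-1,-0.18,-0.075,0.02,0,0,-0.24],[-1,-0.27,-0.11,0.06,0,0,-0.36],[-1,-0.34,-0.14,0.09,0,0,-0.47],[-1,-0.367,-0.15,0.111,0,0,-0.47],[-1,-0.367,-0.15,0.111,0,0,-0.47],[-1,-0.367,-0.15,0.111,0,0,-0.47],[-1,-0.367,-0.15,0.111,0,0,-0.47],[-1,-0.367,-0.15,0.111,0,0,-0.47],[-1,-0.367,-0.15,0.111,0,0,-0.47],[-1,-0.367,-0.15,0.111,0,0,-0.47],[-1,-0.367,-0.15,0.111,0,0,-0.47],[-1,-0.367,-0.15,0.111,0,0,-0.47],[-1,-0.367,-0.15,0.111,0,0,-0.47]]]'

```text
clock: 1.5
position: [469.5, 191.9, 120.9]
tcp_rot: [-0.151, 3.137, 0.001]
wrist_force: [-0.1, 0.0, -0.8]
finger_gap: -0.004
gripper_force: 0.0
```

```bash
python3 - <<'E'
from h import *
s=get_obs();b=grab_frame('wrist');np.save('w1.npy',b);np.save('s1.npy',s,allow_pickle=True)
print(s['clock'],s['position'],Ro.from_rotvec(s['tcp_rot']).as_matrix().round(3),s['wrist_force'],s['joint_vel'])
cv2.imwrite('pics/e.png',cv2.resize(b[:,:,::-1],(800,600),interpolation=cv2.INTER_CUBIC))
E
```

```text
1.5 [469.46468226 191.94639446 120.93544697] [[-0.995 -0.096  0.001]
 [-0.096  0.995  0.001]
 [-0.001  0.    -1.   ]] [-0.09153321  0.0035309  -0.82608483] [-0.00562692  0.00284625 -0.00054658 -0.00382621 -0.00054255 -0.00089382]
```

View pics/e.png

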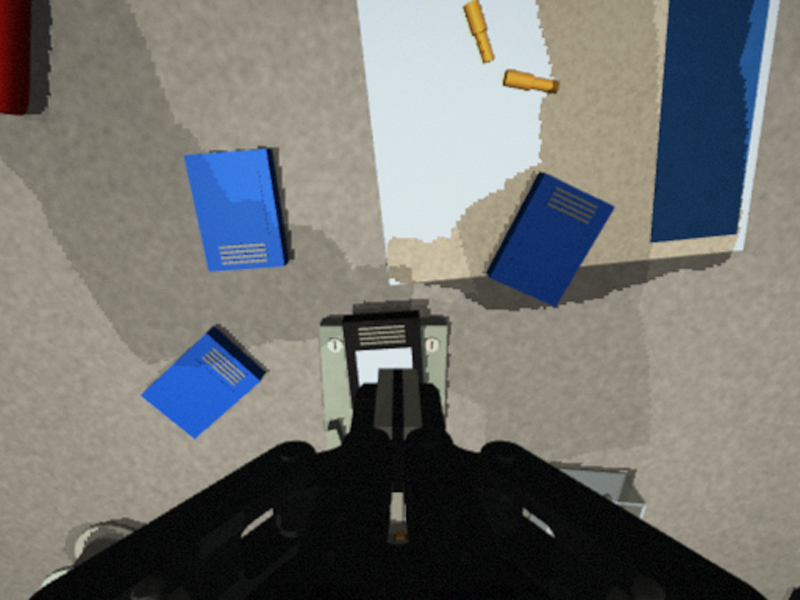

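```bash
python3 - <<'E'
from h import *
s=np.load('s1.npy',allow_pickle=True).item();Mw=model('wrist',s);Mt=model('top');Ms=model('scene')
T=lambda p:np.array(p)/5+[140,105]; S=lambda p:np.array(p)/5+[260,130]; W=lambda p:(np.array(p)+.5)*.64-.5
top=dict(TL=T([200,515]),TR=T([290,505]),NL=T([187,383]),NR=T([275,373]))
sc=dict(TL=S([118,70]),NL=S([232,112]),NR=S([183,165]),TR=S([63,115]))
for k in sc: print(k,tri([Ms,Mt],[sc[k],top[k]]).round(1))
wr=dict(TL=W([419,310]),TR=W([343,316]))
for k in wr: print(k,'w-t',tri([Mw,Mt],[wr[k],top[k]]).round(1),'w-s',tri([Mw,Ms],[wr[k],sc[k]]).round(1))
for z in(26,30,34):
    a=plane(Mw,list(wr.values()),z);print(z,a.round(1).tolist(),np.linalg.norm(a[0]-a[1]))
for z in(14,18,22):
    a=plane(Mw,W([[448,314],[320,320]]),z);print('land',z,a.round(1).tolist(),np.linalg.norm(a[0]-a[1]))
# screws / label in wrist
b=np.load('w1.npy');g=cv2.cvtColor(b,cv2.COLOR_RGB2HSV)
print(b[205:240,200:295:6].sum(2)[::4])
E
```

```text
TL [476.9 205.9  22.6]
NL [539.8 213.2  27. ]
NR [546.5 170.8  24.4]
TR [482.7 161.9  23.2]
TL w-t [473.3 202.7  23.5] w-s [478.2 208.5  22.1]
TR w-t [480.1 159.4  22.6] w-s [484.5 164.4  23.4]
26 [[473.2, 204.4, 26.0], [480.9, 162.2, 26.0]] 42.91715268180892
30 [[471.7, 204.0, 30.0], [479.3, 162.5, 30.0]] 42.19771714709905
34 [[470.3, 203.7, 34.0], [477.7, 162.9, 34.0]] 41.47828161238925
land 14 [[478.5, 222.8, 14.0], [489.6, 147.7, 14.0]] 75.93898918009391
land 18 [[477.0, 222.1, 18.0], [487.9, 148.2, 18.0]] 74.72695034229672
land 22 [[475.5, 221.5, 22.0], [486.2, 148.8, 22.0]] 73.51491150449948
[[402 137 104  96  21  28  83  75  71  75  89  71 107 108 120 437]
 [405 407 401 355  79 167 245 366 390 342  90  84 315 448 455 416]
 [398 455 448 454  86 396 394 330 272 199  60  75 480 481 481 431]
 [466 449 513 392  99 259 251 184 112 205  79  80 257 537 482 412]
 [489 467 658 626  88 113 103  86  79  83  71  90 458 622 470 419]
 [482 514 547 522  88 643 678 676 680 676 675  74 333 492 482 436]
 [471 519 522 508  85 678 677 676 676 681 674  77 236 467 451 405]
 [470 506 515 517  85 676 674 679 680 678 676  81 225 471 455 427]
 [460 496 515 517  86 680 678 347 148  30 139 134 330 477 425 430]]
```

```bash
python3 - <<'E'
from h import *
s=np.load('s1.npy',allow_pickle=True).item();Mw=model('wrist',s);Mt=model('top')
def cont(im,box,thr=126):
    L=cv2.cvtColor(im,cv2.COLOR_RGB2LAB);u0,v0,u1,v1=box
    m=np.zeros(im.shape[:2],np.uint8);m[v0:v1,u0:u1]=(L[v0:v1,u0:u1,1]<thr)*255
    return cv2.morphologyEx(m,cv2.MORPH_OPEN,np.ones((2,2)))
def yawfit(P):
    vx,vy,x,y=cv2.fitLine(P[:,:2].astype(np.float32),cv2.DIST_HUBER,0,.01,.01).ravel();return np.degrees(np.arctan(vy/vx)).round(2),x.round(1),y.round(1)
w=np.load('w1.npy');t=np.load('top.npy')
m=cont(w,(195,198,300,290))
l=[];r=[]
for v in range(212,262,2):
    u=np.flatnonzero(m[v])
    if len(u)>8: l.append((u[0]-.5,v));r.append((u[-1]+.5,v))
print('wrist L',l[::5],'R',r[::5]);print(yawfit(plane(Mw,l,14)),yawfit(plane(Mw,r,14)))
m=cont(t,(160,115,215,212))
l=[];r=[]
for v in range(150,200,2):
    u=np.flatnonzero(m[v])
    if len(u)>4: l.append((u[0]-.5,v));r.append((u[-1]+.5,v))
print('top',l[::5],r[::5]);print(yawfit(plane(Mt,l,14)),yawfit(plane(Mt,r,14)))
E
```

```text
wrist L [(np.float64(204.5), 212), (np.float64(205.5), 222), (np.float64(206.5), 232), (np.float64(206.5), 242), (np.float64(207.5), 252)] R [(np.float64(286.5), 212), (np.float64(286.5), 222), (np.float64(286.5), 232), (np.float64(286.5), 242), (np.float64(285.5), 252)]
(np.float32(5.99), np.float32(525.3), np.float32(150.9)) (np.float32(5.99), np.float32(518.7), np.float32(227.6))
top [(np.float64(173.5), 150), (np.float64(173.5), 176), (np.float64(196.5), 186)] [(np.float64(199.5), 150), (np.float64(190.5), 176), (np.float64(203.5), 186)]
(np.float32(58.51), np.float32(543.5), np.float32(193.6)) (np.float32(8.14), np.float32(548.4), np.float32(153.0))
```

Emit:
drive_tool --plan '[[[-1,-0.022,-0.0085,0.03,0,0,-0.009],[-1,-0.022,-0.0085,0.06,0,0,-0.009],[-1,-0.022,-0.0085,0.08,0,0,-0.009],[-1,-0.022,-0.0085,0.088,0,0,-0.009],[-1,-0.022,-0.0085,0.09,0,0,-0.009],[-1,-0.022,-0.0085,0.091,0,0,-0.009],[-1,-0.022,-0.0085,0.091,0,0,-0.009],[-1,-0.022,-0.0085,0.091,0,0,-0.009]]]'

```text
clock: 2.35
position: [493.4, 184.9, 30.5]
tcp_rot: [-0.162, 3.135, 0.001]
wrist_force: [0.3, -0.3, 0.9]
finger_gap: 0.004
gripper_force: 0.0
```

Emit:
drive_tool --plan '[[[-1,0,0,0.001,0,0,0],[-1,0,0,0.002,0,0,0],[-1,0,0,0.003,0,0,0],[-1,0,0,0.003,0,0,0]]]'

```text
clock: 2.75
position: [492.6, 184.5, 26.4]
tcp_rot: [-0.162, 3.137, 0.0]
wrist_force: [-0.2, -0.3, 1.4]
finger_gap: 0.001
gripper_force: 0.7
```

Emit:
drive_tool --plan '[[[-1,0,0,0.0005,0,0,0],[-1,0,0,0.001,0,0,0],[-1,0,0,0.001,0,0,0]]]'

```text
clock: 3.05
position: [492.7, 184.5, 26.4]
tcp_rot: [-0.162, 3.137, 0.0]
wrist_force: [-2.2, -1.6, 7.3]
finger_gap: -0.001
gripper_force: 4.2
```

Emit:
drive_tool --plan '[[[-1,0,0,-0.012,0,0,0],[-1,0.02,0,-0.012,0,0,0],[-1,0.038,0,-0.012,0,0,0],[-1,0.038,0,-0.005,0,0,0],[-1,0.038,0,0.004,0,0,0],[-1,0.038,0,0.005,0,0,0],[-1,0.038,0,0.005,0,0,0]]]'

```text
clock: 3.75
position: [455.1, 180.6, 19.7]
tcp_rot: [0.162, -3.137, 0.0]
wrist_force: [1.0, 0.2, 0.6]
finger_gap: 0.001
gripper_force: 0.0
```

Emit:
drive_tool --plan '[[[-1,-0.003,0,0,0,0,0],[-1,-0.006,0,0,0,0,0],[-1,-0.009,0,0,0,0,0],[-1,-0.011,0,0,0,0,0],[-1,-0.013,0,0,0,0,0],[-1,-0.015,0,0,0,0,0],[-1,-0.017,0,0,0,0,0],[-1,-0.019,0,0,0,0,0],[-1,-0.021,0,0,0,0,0],[-1,-0.023,0,0,0,0,0],[-1,-0.025,0,0,0,0,0],[-1,-0.027,0,0,0,0,0]]]'

```text
clock: 4.95
position: [481.7, 183.3, 20.3]
tcp_rot: [0.162, -3.137, 0.0]
wrist_force: [0.2, 0.2, 0.6]
finger_gap: 0.002
gripper_force: 0.3
```

Emit:
drive_tool --plan '[[[-1,-0.0015,0,0,0,0,0],[-1,-0.003,0,0,0,0,0],[-1,-0.0045,0,0,0,0,0],[-1,-0.006,0,0,0,0,0],[-1,-0.0075,0,0,0,0,0],[-1,-0.009,0,0,0,0,0],[-1,-0.0105,0,0,0,0,0],[-1,-0.012,0,0,0,0,0],[-1,-0.0135,0,0,0,0,0],[-1,-0.015,0,0,0,0,0]]]'

```text
clock: 5.95
position: [496.3, 184.9, 20.3]
tcp_rot: [0.162, -3.137, 0.0]
wrist_force: [-1.6, 0.1, 1.7]
finger_gap: -0.0
gripper_force: 0.8
```

```bash
python3 - <<'E'
from h import *
s=get_obs();w=grab_frame('wrist');a=grab_frame('scene')
print(s['clock'],s['position'],s['wrist_force'])
A=cv2.resize(a[130:210,265:385],(780,520),interpolation=cv2.INTER_CUBIC)[:,:,::-1]
cv2.imwrite('pics/f.png',A);np.save('w2.npy',w)
E
```

```text
5.95 [496.34556137 184.85063877  20.25554497] [-1.57893969  0.09754535  1.69571728]
```

View pics/f.png

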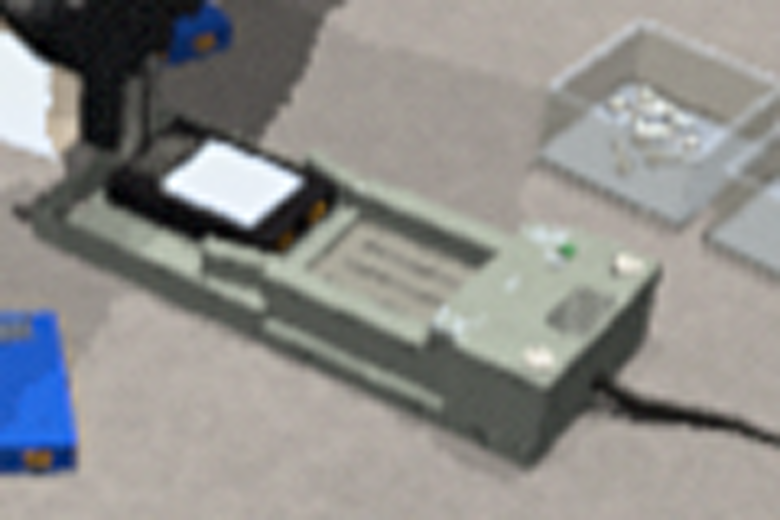

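Emit:
drive_tool --plan '[[[-1,-0.0015,0,0,0,0,0],[-1,-0.003,0,0,0,0,0],[-1,-0.0045,0,0,0,0,0],[-1,-0.006,0,0,0,0,0],[-1,-0.0075,0,0,0,0,0],[-1,-0.009,0,0,0,0,0],[-1,-0.0105,0,0,0,0,0],[-1,-0.012,0,0,0,0,0]]]'

```text
clock: 6.85
position: [508.6, 186.1, 20.3]
tcp_rot: [-0.162, 3.137, -0.0]
wrist_force: [-0.5, 0.8, -0.3]
finger_gap: 0.002
gripper_force: 0.2
```

Emit:
drive_tool --plan '[[[-1,-0.0015,0,0,0,0,0],[-1,-0.003,0,0,0,0,0],[-1,-0.0045,0,0,0,0,0],[-1,-0.006,0,0,0,0,0],[-1,-0.0075,0,0,0,0,0],[-1,-0.009,0,0,0,0,0],[-1,-0.0105,0,0,0,0,0],[-1,-0.012,0,0,0,0,0],[-1,-0.0135,0,0,0,0,0],[-1,-0.015,0,0,0,0,0]]]'

```text
clock: 7.85
position: [523.5, 187.7, 20.3]
tcp_rot: [-0.162, 3.137, -0.0]
wrist_force: [-0.4, -0.2, -0.6]
finger_gap: -0.004
gripper_force: 0.2
```

Emit:
drive_tool --plan '[[[-1,-0.0015,0,0,0,0,0],[-1,-0.003,0,0,0,0,0],[-1,-0.0045,0,0,0,0,0],[-1,-0.006,0,0,0,0,0],[-1,-0.0075,0,-0.001,0,0,0],[-1,-0.009,0,-0.002,0,0,0],[-1,-0.0105,0,-0.003,0,0,0],[-1,-0.012,0,-0.003,0,0,0],[-1,-0.0135,0,-0.003,0,0,0],[-1,-0.015,0,-0.003,0,0,0]]]'

```text
clock: 8.85
position: [538.4, 189.2, 23.3]
tcp_rot: [0.162, -3.137, 0.0]
wrist_force: [-1.3, 0.0, 0.7]
finger_gap: 0.005
gripper_force: 0.3
```

```bash
python3 - <<'E'
from h import *
s=get_obs();a=grab_frame('scene')
print(s['clock'],s['position'],s['wrist_force'])
cv2.imwrite('pics/g.png',cv2.resize(a[130:210,265:385],(780,520),interpolation=cv2.INTER_CUBIC)[:,:,::-1])
E
```

```text
8.85 [538.41709597 189.23970557  23.32047806] [-1.29918184  0.01005878  0.70626013]
```

View pics/g.png

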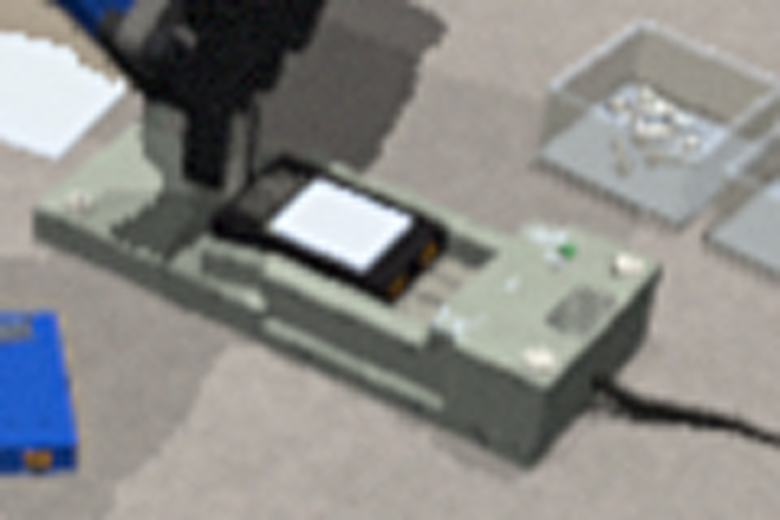

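Emit:
drive_tool --plan '[[[-1,-0.0015,0,0,0,0,0],[-1,-0.003,0,0,0,0,0],[-1,-0.0045,0,0,0,0,0],[-1,-0.006,0,0,0,0,0],[-1,-0.0075,0,0,0,0,0],[-1,-0.009,0,0,0,0,0],[-1,-0.0105,0,0,0,0,0],[-1,-0.012,0,0,0,0,0]]]'

```text
clock: 9.7
position: [550.5, 190.5, 23.3]
tcp_rot: [-0.162, 3.137, -0.0]
wrist_force: [0.1, -0.2, -0.3]
finger_gap: 0.003
gripper_force: 0.2
```

Emit:
drive_tool --plan '[[[-1,-0.001,0,0,0,0,0],[-1,-0.002,0,0,0,0,0],[-1,-0.003,0,0,0,0,0],[-1,-0.004,0,0,0,0,0],[-1,-0.005,0,0,0,0,0],[-1,-0.006,0,0,0,0,0],[-1,-0.007,0,0,0,0,0],[-1,-0.008,0,0,0,0,0]]]'

```text
clock: 10.5
position: [558.3, 191.3, 23.3]
tcp_rot: [0.162, -3.137, 0.0]
wrist_force: [0.1, 0.1, -1.1]
finger_gap: -0.004
gripper_force: 0.1
```

```bash
python3 - <<'E'
from h import *
a=grab_frame('scene')
cv2.imwrite('pics/h.png',cv2.resize(a[140:200,285:365],(800,600),interpolation=cv2.INTER_CUBIC)[:,:,::-1])
E
```

```text
(no output)
```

View pics/h.png

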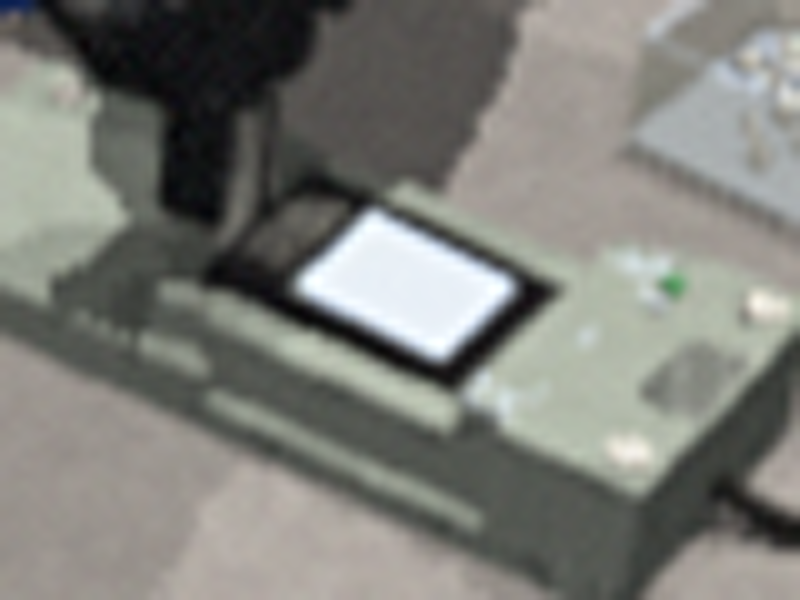

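Emit:
drive_tool --plan '[[[-1,0.004,0,-0.001,0,0,0],[-1,0.008,0,-0.001,0,0.1,0],[-1,0.008,0,-0.001,0,0.2,0],[-1,0.008,0,-0.001,0,0.3,0],[-1,0.008,0,-0.001,0,0.4,0],[-1,0.008,0,-0.001,0,0.4,0],[-1,0.008,0,-0.001,0,0.4,0],[-1,0.008,0,-0.001,0,0.4,0]]]'

```text
clock: 11.35
position: [549.9, 190.5, 25.0]
tcp_rot: [0.142, -2.74, 0.028]
wrist_force: [-1.0, 0.3, 0.9]
finger_gap: 0.001
gripper_force: 0.0
```

Emit:
drive_tool --plan '[[[-1,-0.00138,0,-0.0006,0,0,0],[-1,-0.00276,0,-0.0012,0,0,0],[-1,-0.00414,0,-0.00175,0,0,0],[-1,-0.0055,0,-0.0023,0,0,0],[-1,-0.0064,0,-0.0027,0,0,0],[-1,-0.0074,0,-0.0031,0,0,0],[-1,-0.0083,0,-0.0035,0,0,0],[-1,-0.0092,0,-0.0039,0,0,0]]]'

```text
clock: 12.15
position: [559.7, 191.5, 24.8]
tcp_rot: [0.141, -2.737, 0.029]
wrist_force: [-4.3, -0.6, 4.6]
finger_gap: -0.003
gripper_force: 2.4
```

Emit:
drive_tool --plan '[[[-1,-0.0005,0,-0.0002,0,0,0],[-1,-0.0009,0,-0.0004,0,0,0],[-1,-0.0014,0,-0.0006,0,0,0],[-1,-0.0014,0,-0.0006,0,0,0]]]'

```text
clock: 12.55
position: [561.4, 191.6, 24.7]
tcp_rot: [0.141, -2.737, 0.029]
wrist_force: [-3.5, -1.0, 5.2]
finger_gap: 0.003
gripper_force: 2.4
```

Emit:
drive_tool --plan '[[[-1,-0.0005,0,-0.0002,0,0,0],[-1,-0.0009,0,-0.0004,0,0,0],[-1,-0.0014,0,-0.0006,0,0,0],[-1,-0.0014,0,-0.0006,0,0,0]]]'

```text
clock: 12.95
position: [563.0, 191.8, 24.6]
tcp_rot: [0.141, -2.738, 0.029]
wrist_force: [-3.4, -0.2, 5.3]
finger_gap: -0.002
gripper_force: 2.5
```

Emit:
drive_tool --plan '[[[-1,-0.0005,0,-0.0002,0,0,0],[-1,-0.0009,0,-0.0004,0,0,0],[-1,-0.0014,0,-0.0006,0,0,0],[-1,-0.0014,0,-0.0006,0,0,0]]]'

```text
clock: 13.35
position: [564.6, 192.0, 24.5]
tcp_rot: [0.141, -2.738, 0.029]
wrist_force: [-3.0, -0.8, 5.6]
finger_gap: -0.001
gripper_force: 2.4
```

Emit:
drive_tool --plan '[[[-1,-0.0005,0,-0.0002,0,0,0],[-1,-0.0009,0,-0.0004,0,0,0],[-1,-0.0014,0,-0.0006,0,0,0],[-1,-0.0014,0,-0.0006,0,0,0]]]'

```text
clock: 13.75
position: [565.6, 192.1, 24.5]
tcp_rot: [0.141, -2.737, 0.029]
wrist_force: [-4.4, -0.1, 5.6]
finger_gap: -0.001
gripper_force: 3.0
```

```bash
python3 - <<'E'
from h import *
s=get_obs();print(s['position'],s['wrist_force'])
a=grab_frame('scene')
cv2.imwrite('pics/i.png',cv2.resize(a[140:200,285:365],(800,600),interpolation=cv2.INTER_CUBIC)[:,:,::-1])
E
```

```text
[565.58064461 192.05965244  24.48452901] [-4.44818015 -0.13665846  5.57603918]
```

View pics/i.png

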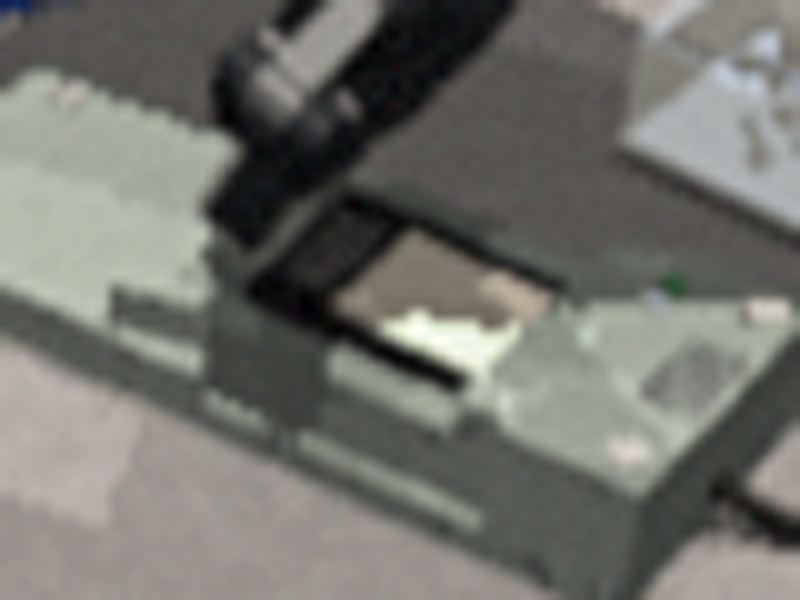

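Emit:
drive_tool --plan '[[[-1,-0.0005,0,-0.0002,0,0,0],[-1,-0.0009,0,-0.0004,0,0,0],[-1,-0.0014,0,-0.0006,0,0,0],[-1,-0.0014,0,-0.0006,0,0,0]]]'

```text
clock: 14.2
position: [566.0, 192.1, 24.5]
tcp_rot: [0.141, -2.734, 0.029]
wrist_force: [-7.1, 0.0, 6.9]
finger_gap: -0.0
gripper_force: 4.2
```

Emit:
drive_tool --plan '[[[-1,-0.0005,0,-0.0002,0,0,0],[-1,-0.0009,0,-0.0004,0,0,0],[-1,-0.0014,0,-0.0006,0,0,0],[-1,-0.0014,0,-0.0006,0,0,0]]]'

```text
clock: 14.6
position: [567.2, 192.3, 24.4]
tcp_rot: [0.141, -2.733, 0.029]
wrist_force: [-6.7, -0.2, 6.7]
finger_gap: -0.0
gripper_force: 4.4
```

Emit:
drive_tool --plan '[[[-1,-0.0005,0,-0.0002,0,0,0],[-1,-0.0009,0,-0.0004,0,0,0],[-1,-0.0014,0,-0.0006,0,0,0],[-1,-0.0014,0,-0.0006,0,0,0]]]'

```text
clock: 15.0
position: [569.0, 192.4, 23.1]
tcp_rot: [0.141, -2.734, 0.029]
wrist_force: [-6.1, 0.3, 0.5]
finger_gap: -0.001
gripper_force: 2.6
```

Emit:
drive_tool --plan '[[[-1,-0.0006,0,0.0003,0,0,0],[-1,-0.001,0,0.0008,0,0,0],[-1,-0.0012,0,0.0013,0,0,0],[-1,-0.0012,0,0.0013,0,0,0]]]'

```text
clock: 15.4
position: [569.2, 192.4, 22.0]
tcp_rot: [0.141, -2.733, 0.03]
wrist_force: [-6.8, -0.4, 3.5]
finger_gap: 0.002
gripper_force: 3.7
```

Keep pressing down with the forward hold.

Emit:
drive_tool --plan '[[[-1,-0.0003,0,0.0005,0,0,0],[-1,-0.0006,0,0.0011,0,0,0],[-1,-0.0008,0,0.0018,0,0,0],[-1,-0.0008,0,0.0018,0,0,0]]]'

```text
clock: 15.8
position: [569.2, 192.5, 21.7]
tcp_rot: [0.141, -2.733, 0.029]
wrist_force: [-7.5, -0.5, 9.7]
finger_gap: 0.002
gripper_force: 5.5
```

Emit:
drive_tool --plan '[[[-1,0.003,0,0.0,0,0,0],[-1,0.006,0,0.0,0,0,0],[-1,0.012,0,-0.005,0,0,0],[-1,0.012,0,-0.03,0,-0.15,0],[-1,0.012,0,-0.03,0,-0.3,0],[-1,0.012,0,-0.03,0,-0.4,0],[-1,0.012,0,-0.03,0,-0.4,0],[-1,0.012,0,-0.03,0,-0.4,0],[-1,0.012,0,-0.03,0,-0.4,0]]]'

```text
clock: 16.7
position: [574.7, 193.3, 54.1]
tcp_rot: [-0.161, 3.135, 0.001]
wrist_force: [-0.2, -0.1, -0.1]
finger_gap: 0.0
gripper_force: 0.0
```

```bash
python3 - <<'E'
from h import *
s=get_obs();print(s['position'],s['tcp_rot'],s['wrist_force'])
a=grab_frame('scene')
cv2.imwrite('pics/j.png',cv2.resize(a[140:200,285:365],(800,600),interpolation=cv2.INTER_CUBIC)[:,:,::-1])
E
```

```text
[574.69235071 193.34519112  54.06738888] [-1.61368271e-01  3.13530167e+00  1.13355230e-03] [-0.18776441 -0.11688289 -0.10764687]
```

View pics/j.png

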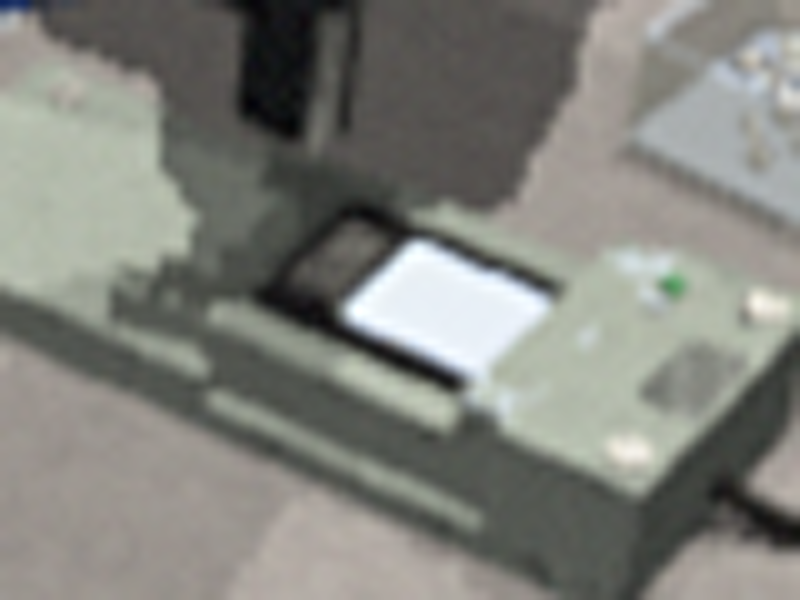

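Emit:
drive_tool --plan '[[[-1,-0.014,0,0.0,0,0,0],[-1,-0.014,0,0.01,0,0,0],[-1,-0.014,0,0.018,0,0,0],[-1,-0.014,0,0.021,0,0,0],[-1,-0.014,0,0.023,0,0,0],[-1,-0.014,0,0.024,0,0,0],[-1,-0.014,0,0.025,0,0,0],[-1,-0.014,0,0.025,0,0,0]]]'

```text
clock: 17.55
position: [586.0, 194.2, 28.3]
tcp_rot: [-0.162, 3.137, 0.0]
wrist_force: [0.9, -0.8, 0.6]
finger_gap: -0.002
gripper_force: 0.0
```

Emit:
drive_tool --plan '[[[-1,-0.003,0,0.0005,0,0,0],[-1,-0.003,0,0.001,0,0,0],[-1,-0.003,0,0.0015,0,0,0],[-1,-0.003,0,0.002,0,0,0],[-1,-0.003,0,0.002,0,0,0]]]'

```text
clock: 18.05
position: [589.3, 194.6, 26.8]
tcp_rot: [-0.162, 3.136, 0.0]
wrist_force: [-0.9, -0.0, 5.2]
finger_gap: 0.002
gripper_force: 2.2
```

Emit:
drive_tool --plan '[[[-1,0,0,0.0004,0,0,0],[-1,0,0,0.0008,0,0,0],[-1,0,0,0.0008,0,0,0]]]'

```text
clock: 18.35
position: [589.3, 194.5, 26.8]
tcp_rot: [-0.162, 3.136, 0.0]
wrist_force: [-2.5, -0.7, 8.4]
finger_gap: -0.001
gripper_force: 4.4
```

Emit:
drive_tool --plan '[[[-1,0,0,0.0005,0,0,0],[-1,0,0,0.001,0,0,0],[-1,0,0,0.001,0,0,0],[-1,0,0,0.0,0,0,0]]]'

```text
clock: 18.75
position: [589.3, 194.6, 26.8]
tcp_rot: [-0.162, 3.136, 0.001]
wrist_force: [-1.7, -0.9, 3.7]
finger_gap: -0.003
gripper_force: 1.7
```

Emit:
drive_tool --plan '[[[-1,0,0,-0.006,0,0,0],[-1,-0.012,0,-0.006,0,0,0],[-1,-0.026,0,-0.006,0,0,0],[-1,-0.026,0,-0.003,0,0,0],[-1,-0.026,0,-0.002,0,0,0],[-1,-0.026,0,-0.001,0,0,0],[-1,-0.026,0,-0.001,0,0,0]]]'

```text
clock: 19.45
position: [614.7, 197.1, 26.8]
tcp_rot: [-0.162, 3.137, -0.0]
wrist_force: [0.6, -0.0, 3.5]
finger_gap: -0.003
gripper_force: 1.7
```

Emit:
drive_tool --plan '[[[-1,0,0,-0.02,0,0,0],[-1,0,0,-0.06,0,0,0],[-1,0.03,0,-0.1,0,0,0],[-1,0.08,0,-0.14,0,0,0],[-1,0.12,0,-0.16,0,0,0],[-1,0.15,0,-0.16,0,0,0],[-1,0.15,0,-0.16,0,0,0],[-1,0.15,0,-0.16,0,0,0],[-1,0.15,0,-0.16,0,0,0]]]'

```text
clock: 20.35
position: [466.1, 181.8, 185.9]
tcp_rot: [-0.162, 3.137, 0.0]
wrist_force: [0.9, 0.5, 0.5]
finger_gap: -0.002
gripper_force: 0.0
```

```bash
python3 - <<'E'
from h import *
s=get_obs();a=grab_frame('scene');b=grab_frame('top')
print(s['position'],s['wrist_force'])
def lab(im,box):
    u0,v0,u1,v1=box;k=np.zeros(im.shape[:2],np.uint8);k[v0:v1,u0:u1]=(im[v0:v1,u0:u1].min(2)>175)*255
    q=max(cv2.findContours(k,0,2)[0],key=cv2.contourArea);mo=cv2.moments(q);return (mo['m10']/mo['m00'],mo['m01']/mo['m00']),cv2.contourArea(q)
Ms=model('scene');Mt=model('top')
s1,t1=lab(a,(315,160,345,182)),lab(b,(175,145,205,185))
s2,t2=lab(a,(150,240,195,275)),lab(b,(320,155,355,190))
print(s1,t1,s2,t2)
print('pack label',tri([Ms,Mt],[s1[0],t1[0]]),'home',tri([Ms,Mt],[s2[0],t2[0]]))
# dark tail edge of pack, top view column
print(b[150:200,188].sum(1))
E
```

```text
[466.07208496 181.83672489 185.93048978] [0.8861011  0.50706707 0.49652007]Traceback (most recent call last):
  File "<stdin>", line 8, in <module>
  File "<stdin>", line 6, in lab
ValueError: max() iterable argument is empty
```

```bash
python3 -c "
from workcell import *
print(finish_job(),get_obs()['clock'])"
```

```text
the job is handed in; nothing more can be done
the job is handed in; nothing more can be done
```

I pushed the pack over the lip, under the keeper and against the contacts, pressed its tail down behind the lip, and handed the job in at about 20 s of the 54 s. By touch its top is level (same height at two points 26 mm apart) with its underside about 2.7 mm below the lip, and forces stayed under 11 N; my final camera check of its position failed, so I did not confirm that by picture, nor did I see the result of the judging.

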